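# Back off the ratchet clamp from a sample brick

## Task

Open the ratchet bar clamp so that the sample brick can be taken out later: press the black release pad on the sliding jaw down with a fingertip and, keeping it down, push the jaw back along its bar until it is fully home against the end stop, then let the pad spring up and move clear. Do not grasp or lift anything, and leave the brick and the other things on the bench where they are.

Things in the scene. Friction and masses are not known exactly. Their poses are not given: they have to be found in the camera images.
- clamp: ratchet bar clamp screwed to the bench. Origin on the bench top (z=0) on the bar's centre line; x points BACK along the bar, from fixed jaw to end stop; z up. In mm: base plate x -210 to 160, 90 wide; steel bar 20 wide, top at z 36, notch fins on its sides; fixed jaw x -210 to -190, 80 wide, 105 high; brick rest x -190 to -82, 38 high; end stop x 140 to 160, 70 wide, 85 high
- jaw (a joint): travel (m) of the aluminium sliding jaw back along the bar: 0.140 = fully home at the end stop; starts at 0.012 to 0.026. At value q the 80 mm long carriage spans x = q-0.080 to q in the clamp frame. Friction 2.5 N plus 8 N per m/s; stays where left. With the release up the ratchet stops it within 16 mm on the way back; towards the fixed jaw it clicks along freely
- release (a joint): how far (m) the release pad is pressed straight down: 0 = up, locked; 0.012 = bottom. From 0.006 on the ratchet is free; it must stay down while the jaw moves back. Spring 3.2 N at the top, 8 N at the bottom; let go, it springs up. Short of home its tooth may come up under a fin and the pad then stays about 6 mm down until the jaw shifts a little
- release_top (a point): centre of the top of the release pad, moving with it: ribbed flat black pad, 54 mm along the bar, 44 across, between the sliding jaw's two upright plates; top 60 mm above the bench when up, at clamp x = q-0.039 (q = joint jaw, m). Beside it two low cheeks, 61 mm over all, tops 47 mm above the bench
- push_face (a point): point on the inner face (towards the brick) of the thumb plate, the sliding jaw's rear upright, 78 mm above the bench, 31 mm behind the pad's centre; push it along clamp +x. Plate 8 mm thick, 62 wide, top 95 mm above the bench. 62 mm in front of it stands the jaw plate: 10 thick, 70 wide, top 100 mm above the bench. Moves with the jaw
- end_stop (a point): centre of the end stop's face that the sliding jaw meets, 70 mm above the bench, at clamp x = 140 mm
- brick: tapered clay sample brick lying loose on the rest between the jaws: 100 mm along the bar, 50 wide below, 64 above, 65 tall, about 0.7 kg; origin at the centre of its underside, 38 mm above the bench. To be left alone
- wedge_brick: bystander: dark tapered clay brick, 95 long, 45 wide below and 60 above, 60 tall (mm), loose on the bench beside the clamp; origin at the centre of the underside. To be left alone
- test_bar_a: bystander: flat fired-clay test bar 110 x 26 x 14 (mm), loose on the bench beside the clamp; origin at the centre of the underside. To be left alone
- test_bar_b: bystander: a second flat clay test bar 110 x 26 x 14 (mm), loose on the bench beside the clamp; origin at the centre of the underside. To be left alone
- gauge_block: bystander: bare steel block 50 x 30 x 30 (mm), loose on the bench beside the clamp; origin at the centre of the underside. To be left alone
- sample_tin: bystander: round steel tin with lid, 68 across, 50 tall (mm), loose on the bench beside the clamp; origin at the centre of the underside. To be left alone
- square_rule: bystander: try square lying flat: steel blade 120 x 22 x 4, wooden stock 60 x 18 x 10 (mm), loose on the bench beside the clamp; origin at the centre of the underside of the blade. To be left alone

How it is judged:
By the outcome, as a careful person would: the job done as asked, in the order asked, and still so for the second after the job is handed in, with the robot touching nothing.
It also fails if it takes over 32 s, if anything falls off the work surface, if the arm or the gripper's body presses on something with over 40 N, if the wrist force passes 120 N, or if a joint passes its speed limit or range.

## Robot

A 7-joint arm with a two-finger parallel gripper is mounted at the origin on the work surface. World frame = base frame: x ahead of the robot, y to its left, z up, the work surface at z = 0. Lengths are in m, angles in rad, forces in N, time in s.
With the tool pointing down it reaches from about 0.4 to 0.85 m from the base axis. Payload 10.4 kg.
Tool frame: the origin (TCP) lies at the very end of the fingers, on their centre line; the grasp point (between the pads) lies 19 mm behind it (manip.tcp_to_grasp is the z of the grasp point in the tool frame, in m); z points along the fingers, x is the direction in which the jaws open and shut, and the axes are right-handed (so a half turn about z gives the same grasp; the last joint's range is limited). The gripper opens to 85 mm and grips with 20 to 120 N. Pads are 22 mm wide; open, the fingers measure 114 mm over their backs; the gripper's body (76 mm by 85 mm) begins 54 mm behind the grasp point. The pads swing forward as they close: fully open they stand 13 mm farther back than shut.
Start: joints at [-1.202, 0.332, -0.065, 1.46, 0.022, 1.35, -0.088], TCP at [0.239, 0.578, 0.231] pointing down, gripper open.
Joint ranges: [-2.6, 2.6], [-0.5, 2.12], [-1.47, 1.34], [0.16, 2.42], [-1.27, 4.41], [0.06, 2.06], [-2.6, 2.6]. Speed limits (rad/s): [2.22, 2.22, 2.79, 2.79, 3.14, 3.14, 3.14].

## Interface

Orientations are given as a unit quaternion [x, y, z, w].
In Python, from workcell import manip gives the robot as it stands.
- The arm moves only by the tool servo_tool, never from a script. Its argument "moves" is a list of rows, each an object with "travel": the shift along the tool's x, y, z in mm, a list of three; "dr": the turn, a rotation vector about the tool's x, y, z in degrees, a list of three. A call has 1 to 12 rows; each row shifts and turns the commanded pose from where the row before left it, along the tool's axes as they then stand; what a row does not reach is not made up. A row lasts 1/8 s, in which the tool goes at most 62.5 mm and 10.7 degrees, less where a joint would pass 70% of its speed; a pose out of reach is approached as far as the arm can. A call is refused whole if a number of a shift passes 62.5 or a number of a turn 10.7, either way. A call with a gripper value outside its range is refused whole. "claw" is the closure, from 0 (fully open) to 1 (shut), set as the call begins (left out, the last holds). The fingers move at their own pace and stop on an object; "squeeze" is the grip in N (left out, the last holds). Time passes only in rows, so rows that do not move let the fingers close. It gives the time, the measured TCP pose, the force and the opening at its end, in the units of the state.
- manip.get_obs(): the state, without advancing time (a new reading comes with each control period).
- manip.camera(name): name is "scene" or "top" or "wrist"; returns the picture (480x640x3 uint8, blue, green, red); there is no depth.
- manip.calibration(name): a dict with "intrinsics" (3x3 intrinsics, pixels), "view" (4x4, takes a point from world to camera coordinates). Camera axes: x right, y down, z forward; pixel columns grow to the right and rows downward; lengths in m; the calibration is good to about 2 mm. A picture is of the moment at which its call begins: read the wrist's pose just before it. calibration takes no time and is no camera call; for the wrist camera it gives the pose at the moment of the call.
- manip.hand_in(): hands the job in, once; it reports no verdict.
The state is a dict: "clock": time; "joint_pos": joint angles; "joint_velocities": joint speeds; "tau": joint torques, N m; "position": TCP position; "ee_rot": TCP orientation; "ft_force": force on the tool from outside, world axes, zero at the start; "torque": the same for the moment, N m; "grip_width": opening from 0.0 (shut) to 1.0 (fully open).
Only numpy, scipy, OpenCV 4.12 (cv2) and the standard library are available. Lean on these libraries where they do the work, as an engineer would, in place of code of your own. Each camera call takes 0.05 s, during which the arm holds its last target. There are 200 camera calls.

## Working session

There is one attempt and no reset: what is moved stays moved. The work goes in short steps, Python scripts to look and compute and a tool call to move; the robot and the scene stay as the last step left them, time stands still between calls to the robot, and variables do not carry over. Pictures are saved under pics/ and viewed, on a budget of 10 in all, crops included, one or two more only if the job needs it, and the job is handed in when it is done.

Besides the shell and the picture viewer there is one more tool, called after "Call:" as name([rows], argument=value, ...), one row to a line, values as JSON. servo_tool: Moves the arm, as the interface text tells. Its arguments: {"type":"object","properties":{"moves":{"type":"array","items":{"type":"object","properties":{"travel":{"type":"array","items":{"type":"number"}},"dr":{"type":"array","items":{"type":"number"}}}}},"claw":{"type":"number"},"squeeze":{"type":"number"}},"required":["moves"]}

```bash
mkdir -p pics; python3 - <<'E'
from workcell import manip
import cv2
o=manip.get_obs();print(o['clock'],o['position'],o['ee_rot'],o['grip_width'])
for n in('top','scene'):
    cv2.imwrite(f'pics/{n}0.png',manip.camera(n)); c=manip.calibration(n);print(n,c['intrinsics'],c['view'])
E
```

```text
0.0 [0.23851018 0.57727769 0.23050072] [ 8.31210241e-01  5.55957737e-01 -5.92979190e-04  4.21920049e-04] 1.0004681312932964
top [[474.68526441   0.         318.2791081 ]
 [  0.         474.68526441 229.78507587]
 [  0.           0.           1.        ]] [[-2.01207918e-01 -9.79548203e-01  8.31493685e-04  8.74006442e-02]
 [-9.59841011e-01  1.96990327e-01 -1.99749955e-01  5.96394040e-01]
 [ 1.95500913e-01 -4.09893743e-02 -9.79846551e-01  6.89692163e-01]
 [ 0.00000000e+00  0.00000000e+00  0.00000000e+00  1.00000000e+00]]
scene [[480.74629779   0.         314.34761756]
 [  0.         480.74629779 234.22687671]
 [  0.           0.           1.        ]] [[ 0.07003794  0.99750345  0.00903051 -0.04589114]
 [ 0.64023217 -0.03800686 -0.76724067 -0.34069129]
 [-0.764982    0.05951758 -0.64129572  1.30610473]
 [ 0.          0.          0.          1.        ]]
```

View pics/top0.png

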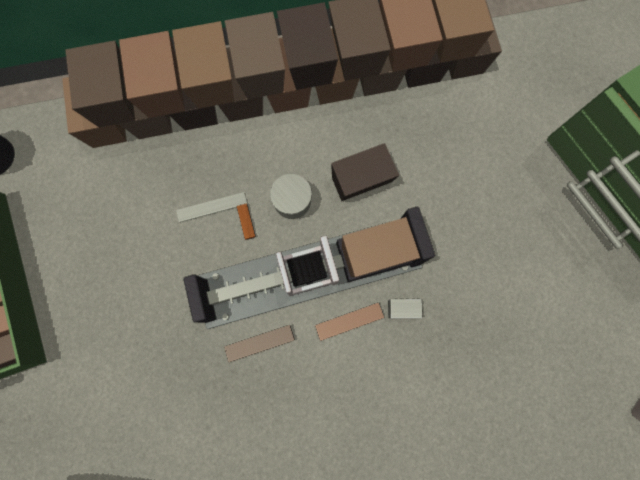

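View pics/scene0.png

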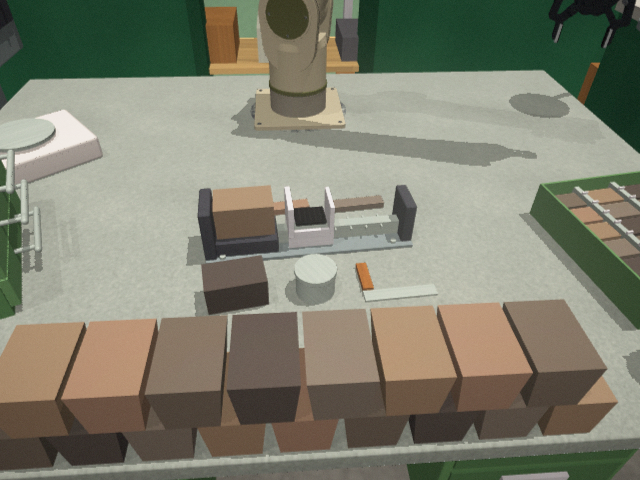

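The top view shows the end stop at about (198,298), the fixed jaw at about (420,236), and the pad at about (307,268) between two white plates. The scene view agrees. I'll enlarge the clamp.

```bash
python3 - <<'E'
import cv2
i=cv2.imread('pics/top0.png')[200:335,175:440]
cv2.imwrite('pics/crop1.png',cv2.resize(i,None,fx=3,fy=3,interpolation=cv2.INTER_CUBIC))
E
```

```text
(no output)
```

View pics/crop1.png

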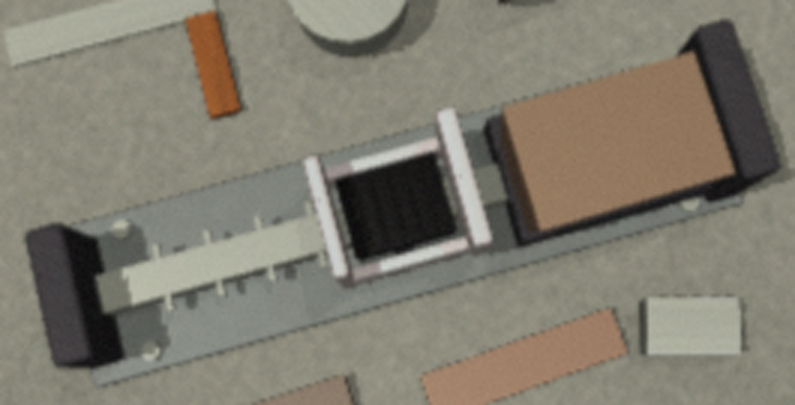

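```bash
cat > h.py <<'E'
import numpy as np
def ray(c,px,z):
    K=np.array(c['intrinsics']);V=np.array(c['view']);R=V[:3,:3];t=V[:3,3]
    o=-R.T@t;d=R.T@np.linalg.inv(K)@[px[0],px[1],1]
    return o+d*(z-o[2])/d[2]
E
python3 - <<'E'
from h import *
from workcell import manip
c=manip.calibration('top')
P={}
for n,z,pts in [('thumb',.095,[(306,158),(320,157),(348,274),(334,277)]),('jawpl',.1,[(438,112),(454,109),(490,240),(474,245)]),
 ('pad',.06,[(335,182),(440,153),(455,232),(360,260)]),('stop',.085,[(27,232),(62,227),(89,360),(56,366)]),('fixed',.105,[(697,33),(730,22),(776,165),(743,182)]),
 ('brick',.103,[(501,102),(693,54),(733,178),(540,232)]),
 ('plate',0.006,[(96,384),(745,200)])]:
    q=np.array([ray(c,(x/3+175,y/3+200),z) for x,y in pts]);P[n]=q.mean(0)
    print(n,P[n].round(4),[np.round(np.linalg.norm(q[i]-q[i-1])*1000,0) for i in range(len(q))])
    print(q[:,:2].round(4).tolist())
a=P['stop']-P['fixed'];print(np.linalg.norm(a[:2]),np.degrees(np.arctan2(a[1],a[0])))
u=a[:2]/np.linalg.norm(a[:2])
n=np.array([-u[1],u[0]])
for k in P:print(k,(P[k][:2]-P['stop'][:2])@u*1000+150,(P[k][:2]-P['stop'][:2])@n*1000)
print('origin',P['stop'][:2]-.15*u)
E
```

```text
thumb [0.5427 0.0296 0.095 ] [np.float64(61.0), np.float64(7.0), np.float64(60.0), np.float64(7.0)]
[[0.5731, 0.0344], [0.5722, 0.0275], [0.5127, 0.0248], [0.5126, 0.0318]]
jawpl [ 0.5479 -0.0403  0.1   ] [np.float64(68.0), np.float64(8.0), np.float64(67.0), np.float64(8.0)]
[[0.5818, -0.0343], [0.5817, -0.0424], [0.5145, -0.0463], [0.5137, -0.0382]]
pad [ 0.5445 -0.0055  0.06  ] [np.float64(43.0), np.float64(57.0), np.float64(42.0), np.float64(51.0)]
[[0.5636, 0.0238], [0.5675, -0.0327], [0.5256, -0.0319], [0.5213, 0.0188]]
stop [0.5318 0.1674 0.085 ] [np.float64(68.0), np.float64(17.0), np.float64(67.0), np.float64(16.0)]
[[0.5661, 0.178], [0.5651, 0.1605], [0.4979, 0.1574], [0.4983, 0.1737]]
fixed [ 0.5573 -0.1796  0.105 ] [np.float64(77.0), np.float64(18.0), np.float64(75.0), np.float64(19.0)]
[[0.5941, -0.1687], [0.5963, -0.1862], [0.5218, -0.1907], [0.5169, -0.1729]]
brick [ 0.5494 -0.1176  0.103 ] [np.float64(67.0), np.float64(99.0), np.float64(65.0), np.float64(99.0)]
[[0.5799, -0.0658], [0.5845, -0.1646], [0.52, -0.1691], [0.5132, -0.0707]]
plate [ 0.5025 -0.0111  0.006 ] [np.float64(370.0), np.float64(370.0)]
[[0.4892, 0.1736], [0.5157, -0.1958]]
0.3479474886887956 94.19453251242763
thumb 11.796591530696247 -0.7033256779310151
jawpl -58.32334619615298 -0.8408660507355904
pad -23.356696619570613 0.006949038198447603
stop 150.0 0.0
fixed -197.9474886887956 -4.509596847369908e-15
brick -135.4674256510928 3.3471949608454232
plate -25.88122523882808 42.33035779209408
origin [0.54281514 0.01779637]
```

Call:
servo_tool([
  {"travel": [-34,41.5,0]},
  {"travel": [-34,41.5,0]},
  {"travel": [-34,41.5,0]},
  {"travel": [-34,41.5,0]},
  {"travel": [-34,41.5,0]},
  {"travel": [-34,41.5,0]},
  {"travel": [-34,41.5,0]},
  {"travel": [-34,41.5,0]},
  {"travel": [-34,41.5,0]},
  {"travel": [-34,41.5,0]},
  {"travel": [-34,41.5,0]},
  {"travel": [-34,41.5,0]},
], claw=1)

```text
$.moves[0]: bad value
```

Call:
servo_tool([
  {"travel": [0,0,0],"dr": [0,0,10.55]},
  {"travel": [0,0,0],"dr": [0,0,10.55]},
  {"travel": [0,0,0],"dr": [0,0,10.55]},
  {"travel": [0,0,0],"dr": [0,0,10.55]},
  {"travel": [0,0,0],"dr": [0,0,10.55]},
  {"travel": [0,0,0],"dr": [0,0,10.55]},
  {"travel": [0,0,0]},
])

```text
$.moves[6]: bad value
```

Call:
servo_tool([
  {"travel": [-34,41.5,0],"dr": [0,0,0]},
  {"travel": [-34,41.5,0],"dr": [0,0,0]},
  {"travel": [-34,41.5,0],"dr": [0,0,0]},
  {"travel": [-34,41.5,0],"dr": [0,0,0]},
  {"travel": [-34,41.5,0],"dr": [0,0,0]},
  {"travel": [-34,41.5,0],"dr": [0,0,0]},
  {"travel": [-34,41.5,0],"dr": [0,0,0]},
  {"travel": [-34,41.5,0],"dr": [0,0,0]},
  {"travel": [-34,41.5,0],"dr": [0,0,0]},
  {"travel": [-34,41.5,0],"dr": [0,0,0]},
  {"travel": [-34,41.5,0],"dr": [0,0,0]},
  {"travel": [-34,41.5,0],"dr": [0,0,0]},
], claw=1)

```text
clock: 1.6
position: [0.5436, 0.0089, 0.2312]
ee_rot: [0.831, 0.556, 0.0, -0.0]
ft_force: [0.2, 0.2, -0.2]
grip_width: -0.001
```

Call:
servo_tool([
  {"travel": [0,0,0],"dr": [0,0,10.55]},
  {"travel": [0,0,0],"dr": [0,0,10.55]},
  {"travel": [0,0,0],"dr": [0,0,10.55]},
  {"travel": [0,0,0],"dr": [0,0,10.55]},
  {"travel": [0,0,0],"dr": [0,0,10.55]},
  {"travel": [0,0,0],"dr": [0,0,10.55]},
  {"travel": [0,0,0],"dr": [0,0,0]},
])

```text
clock: 2.48
position: [0.5429, 0.0105, 0.231]
ee_rot: [0.999, 0.038, -0.0, 0.0]
ft_force: [0.1, 0.8, 0.2]
grip_width: -0.003
```

```bash
cat >> h.py <<'E'
from scipy.spatial.transform import Rotation as Ro
O=np.array([.5428,.0178]);u=np.array([-.0731,.9973]);n=np.array([-u[1],u[0]])
def st(m):
    o=m.get_obs();p=np.array(o['position']);R=Ro.from_quat(o['ee_rot']).as_matrix();d=p[:2]-O
    print('t',o['clock'],'clamp mm',(d@u*1000).round(1),(d@n*1000).round(1),(p[2]*1000).round(1),'F u,n,z',[float(round(v,1)) for v in (np.dot(o['ft_force'][:2],u),np.dot(o['ft_force'][:2],n),o['ft_force'][2])],'grip',round(o['grip_width'],2))
    return p,R
E
python3 - <<'E'
from h import *
from workcell import manip
import cv2
p,R=st(manip);print(p,R.round(3))
# to clamp (-10,0), z .11
t=np.r_[O-.010*u,.11]
print('tool mm',(R.T@(t-p)*1000).round(1),'u in tool',(R.T@np.r_[u,0]).round(3))
cv2.imwrite('pics/w1.png',manip.camera('wrist'))
E
```

```text
t 2.475 clamp mm -7.3 0.4 231.0 F u,n,z [0.8, -0.2, 0.2] grip -0.0
[0.5429175  0.01045895 0.23099977] [[ 0.997  0.075 -0.001]
 [ 0.075 -0.997 -0.   ]
 [-0.001  0.    -1.   ]]
tool mm [  0.5   2.7 121. ] u in tool [ 0.002 -1.    -0.   ]
```

View pics/w1.png

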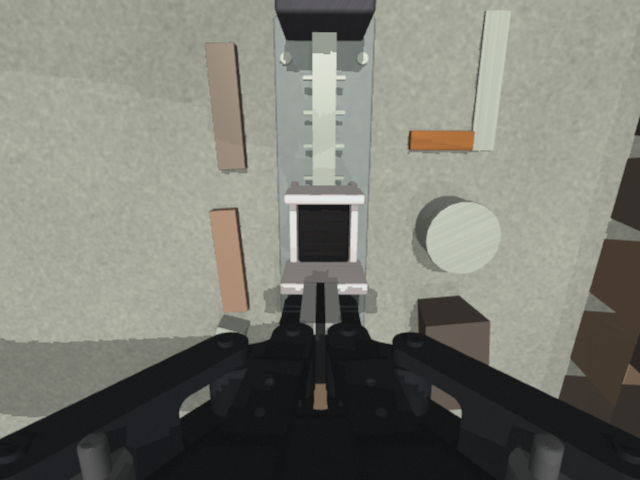

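Wrist view: the clamp is aligned with the image columns. The thumb plate's top is at (324,199), the jaw plate's top at (324,288), and the pad spans rows 205–262. I'll check the position with a ray.

```bash
python3 - <<'E'
from h import *
from workcell import manip
c=manip.calibration('wrist')
for nm,px,z in [('thumb inner',(324,204),.095),('thumb L',(285,199),.095),('thumb R',(364,199),.095),('jawplate',(324,288),.1),('stop face top',(325,39),.036),('bar near thumb',(324,150),.036)]:
    q=ray(c,px,z);d=q[:2]-O;print(nm,(d@u*1000).round(1),(d@n*1000).round(1))
E
```

```text
thumb inner 11.2 -1.9
thumb L 14.8 27.6
thumb R 15.1 -31.9
jawplate -55.0 -2.3
stop face top 137.4 -2.2
bar near thumb 48.9 -2.1
```

Call:
servo_tool([
  {"travel": [1,1,45],"dr": [0,0,0]},
  {"travel": [0,0,45],"dr": [0,0,0]},
  {"travel": [0,0,40],"dr": [0,0,0]},
  {"travel": [0,0,25],"dr": [0,0,0]},
  {"travel": [0,0,8],"dr": [0,0,0]},
  {"travel": [0,0,0],"dr": [0,0,0]},
  {"travel": [0,0,0],"dr": [0,0,0]},
])

```text
clock: 3.4
position: [0.545, 0.0095, 0.0695]
ee_rot: [0.999, 0.037, 0.001, -0.0]
ft_force: [0.1, -1.6, -0.1]
grip_width: -0.001
```

```bash
python3 - <<'E'
from h import *
from workcell import manip
import cv2
st(manip)
cv2.imwrite('pics/s1.png',cv2.resize(manip.camera('scene')[170:290,180:440],None,fx=3,fy=3))
E
```

```text
t 3.4 clamp mm -8.4 -1.6 69.5 F u,n,z [-1.6, -0.0, -0.1] grip -0.0
```

View pics/s1.png

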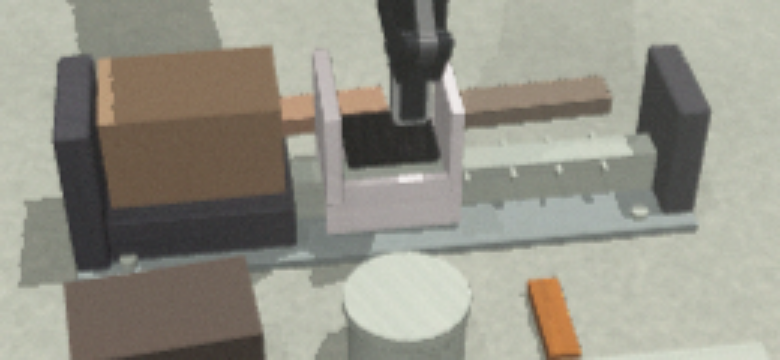

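The fingertip is above the pad, at about (408,118) in the crop, with a knuckle close to the thumb plate. I'll shift 4 mm forward and press.

Call:
servo_tool([
  {"travel": [0,4,0],"dr": [0,0,0]},
  {"travel": [0,0,0],"dr": [0,0,0]},
  {"travel": [0,0,5],"dr": [0,0,0]},
  {"travel": [0,0,4],"dr": [0,0,0]},
  {"travel": [0,0,4],"dr": [0,0,0]},
  {"travel": [0,0,3],"dr": [0,0,0]},
  {"travel": [0,0,3],"dr": [0,0,0]},
  {"travel": [0,0,0],"dr": [0,0,0]},
  {"travel": [0,0,0],"dr": [0,0,0]},
])

```text
clock: 4.58
position: [0.5445, 0.0056, 0.0495]
ee_rot: [0.999, 0.037, -0.0, -0.0]
ft_force: [-2.6, -0.3, 7.5]
grip_width: 0.001
```

```bash
python3 - <<'E'
from h import *
from workcell import manip
st(manip)
E
```

```text
t 4.575 clamp mm -12.3 -0.8 49.5 F u,n,z [-0.1, 2.7, 7.5] grip 0.0
```

Call:
servo_tool([
  {"travel": [0,-4,0],"dr": [0,0,0]},
  {"travel": [0,-4,0],"dr": [0,0,0]},
  {"travel": [0,-4,0],"dr": [0,0,0]},
  {"travel": [0,-5,0],"dr": [0,0,0]},
  {"travel": [0,-6,0],"dr": [0,0,0]},
  {"travel": [0,-7,0],"dr": [0,0,0]},
  {"travel": [0,0,0],"dr": [0,0,0]},
])

```text
clock: 5.45
position: [0.5423, 0.0358, 0.0495]
ee_rot: [0.999, 0.037, 0.0, -0.0]
ft_force: [-1.8, 0.8, 7.6]
grip_width: 0.0
```

```bash
python3 - <<'E'
from h import *
from workcell import manip
import cv2
st(manip)
cv2.imwrite('pics/s2.png',cv2.resize(manip.camera('scene')[170:290,180:440],None,fx=3,fy=3))
E
```

```text
t 5.45 clamp mm 18.0 -0.8 49.5 F u,n,z [0.9, 1.8, 7.6] grip 0.0
```

View pics/s2.png

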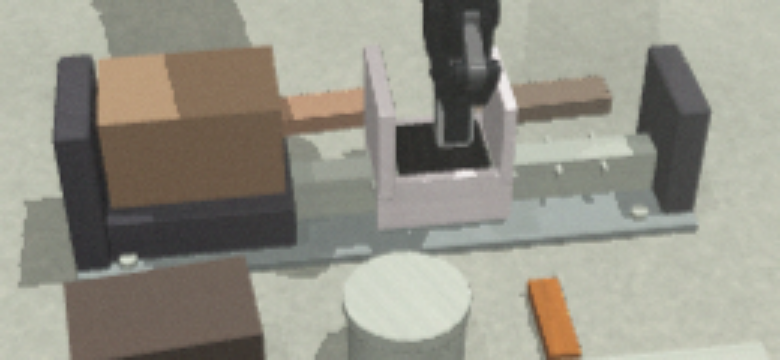

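The jaw has moved back with the fingertip and the pad is still down. I'll carry on.

Call:
servo_tool([
  {"travel": [0,-6,0],"dr": [0,0,0]},
  {"travel": [0,-8,0],"dr": [0,0,0]},
  {"travel": [0,-9,0],"dr": [0,0,0]},
  {"travel": [0,-9,0],"dr": [0,0,0]},
  {"travel": [0,-9,0],"dr": [0,0,0]},
  {"travel": [0,-9,0],"dr": [0,0,0]},
  {"travel": [0,-9,0],"dr": [0,0,0]},
  {"travel": [0,-9,0],"dr": [0,0,0]},
  {"travel": [0,-7,0],"dr": [0,0,0]},
  {"travel": [0,-5,0],"dr": [0,0,0]},
  {"travel": [0,-4,0],"dr": [0,0,0]},
  {"travel": [0,0,0],"dr": [0,0,0]},
])

```text
clock: 7.0
position: [0.5362, 0.1193, 0.0495]
ee_rot: [0.999, 0.037, 0.0, -0.0]
ft_force: [-2.6, -0.1, 6.9]
grip_width: 0.001
```

```bash
python3 - <<'E'
from h import *
from workcell import manip
import cv2
st(manip)
cv2.imwrite('pics/s3.png',cv2.resize(manip.camera('scene')[170:290,180:440],None,fx=3,fy=3))
E
```

```text
t 7.0 clamp mm 101.7 -0.8 49.5 F u,n,z [0.1, 2.6, 6.9] grip 0.0
```

View pics/s3.png

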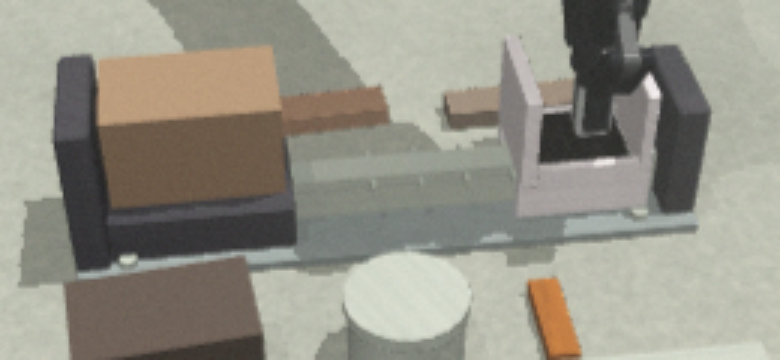

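The jaw is now a few mm short of the stop. I'll go slowly.

Call:
servo_tool([
  {"travel": [0,-2,0],"dr": [0,0,0]},
  {"travel": [0,-2,0],"dr": [0,0,0]},
  {"travel": [0,-2,0],"dr": [0,0,0]},
  {"travel": [0,-2,0],"dr": [0,0,0]},
  {"travel": [0,0,0],"dr": [0,0,0]},
])

```text
clock: 7.68
position: [0.5356, 0.1269, 0.0495]
ee_rot: [0.999, 0.037, 0.0, 0.0]
ft_force: [-1.2, -1.7, 7.0]
grip_width: 0.002
```

Call:
servo_tool([
  {"travel": [0,-2,0],"dr": [0,0,0]},
  {"travel": [0,-2,0],"dr": [0,0,0]},
  {"travel": [0,0,0],"dr": [0,0,0]},
])

```text
clock: 8.05
position: [0.5355, 0.1302, 0.0495]
ee_rot: [0.999, 0.037, 0.0, 0.0]
ft_force: [-1.4, -4.7, 6.8]
grip_width: -0.001
```

Call:
servo_tool([
  {"travel": [0,-2,0],"dr": [0,0,0]},
  {"travel": [0,0,0],"dr": [0,0,0]},
])

```text
clock: 8.3
position: [0.5356, 0.1318, 0.0496]
ee_rot: [0.999, 0.037, 0.0, 0.001]
ft_force: [-0.6, -4.7, 6.9]
grip_width: 0.006
```

Call:
servo_tool([
  {"travel": [0,-2,0],"dr": [0,0,0]},
  {"travel": [0,0,0],"dr": [0,0,0]},
])

```text
clock: 8.55
position: [0.5356, 0.1338, 0.0496]
ee_rot: [0.999, 0.037, 0.001, 0.001]
ft_force: [-0.4, -4.4, 6.2]
grip_width: 0.003
```

```bash
python3 - <<'E'
from h import *
from workcell import manip
import cv2
st(manip)
a=cv2.resize(manip.camera('scene')[180:260,330:430],None,fx=4,fy=4)
b=cv2.resize(manip.camera('top')[240:320,175:275],None,fx=4,fy=4)
cv2.imwrite('pics/s4.png',np.hstack([a,b]))
E
```

```text
t 8.55 clamp mm 116.2 -1.3 49.6 F u,n,z [-4.4, 0.7, 6.2] grip 0.0
```

View pics/s4.png

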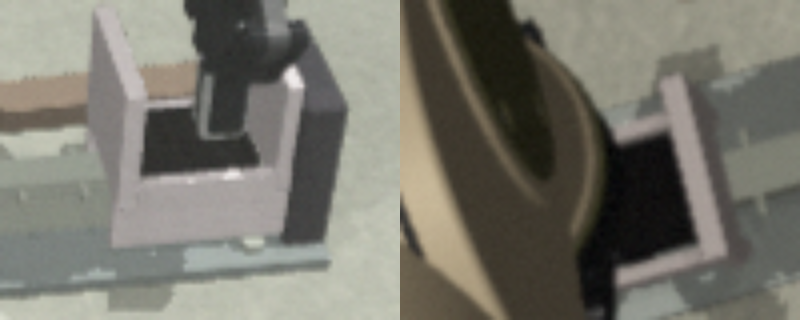

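In the scene crop the thumb plate looks flush with the stop, at about (295,100). The steady 4.5 N suggests the fingertip is sliding on the pad. I'll keep pushing until the thumb plate takes the load.

Call:
servo_tool([
  {"travel": [0,-2,0],"dr": [0,0,0]},
  {"travel": [0,-2,0],"dr": [0,0,0]},
  {"travel": [0,0,0],"dr": [0,0,0]},
])

```text
clock: 9.02
position: [0.5354, 0.1378, 0.0497]
ee_rot: [0.999, 0.037, 0.001, 0.001]
ft_force: [0.6, -4.9, 7.8]
grip_width: -0.001
```

```bash
python3 - <<'E'
from h import *
from workcell import manip
st(manip)
q=ray(manip.calibration('top'),(248.2,281.7),.1);print('jaw plate centre (home 65)',(q[:2]-O)@u*1000)
E
```

```text
t 9.025 clamp mm 120.3 -1.4 49.7 F u,n,z [-4.9, -0.2, 7.8] grip -0.0
jaw plate centre (home 65) 65.54639079663427
```

Call:
servo_tool([
  {"travel": [0,-1.5,0],"dr": [0,0,0]},
  {"travel": [0,0,0],"dr": [0,0,0]},
])

```text
clock: 9.28
position: [0.5354, 0.1384, 0.0497]
ee_rot: [0.999, 0.036, 0.001, 0.001]
ft_force: [0.1, -8.0, 7.9]
grip_width: -0.002
```

Call:
servo_tool([
  {"travel": [0,-1.5,0],"dr": [0,0,0]},
  {"travel": [0,0,0],"dr": [0,0,0]},
])

```text
clock: 9.52
position: [0.5354, 0.1384, 0.0497]
ee_rot: [0.999, 0.036, 0.001, 0.002]
ft_force: [-0.2, -12.5, 8.9]
grip_width: -0.003
```

Solid contact: TCP x is 121 mm, as predicted for home, and the force is rising with no motion. Now I'll lift straight up.

Call:
servo_tool([
  {"travel": [0,1,0],"dr": [0,0,0]},
  {"travel": [0,0,-4],"dr": [0,0,0]},
  {"travel": [0,0,-5],"dr": [0,0,0]},
  {"travel": [0,0,-6],"dr": [0,0,0]},
  {"travel": [0,4,-6],"dr": [0,0,0]},
  {"travel": [0,4,-20],"dr": [0,0,0]},
  {"travel": [0,0,-40],"dr": [0,0,0]},
  {"travel": [0,0,-55],"dr": [0,0,0]},
  {"travel": [0,0,-55],"dr": [0,0,0]},
  {"travel": [0,60,0],"dr": [0,0,0]},
  {"travel": [0,60,0],"dr": [0,0,0]},
  {"travel": [0,0,0],"dr": [0,0,0]},
])

```text
clock: 11.02
position: [0.5438, 0.0082, 0.241]
ee_rot: [0.999, 0.033, 0.0, 0.0]
ft_force: [-0.6, 0.5, 0.7]
grip_width: -0.002
```

```bash
python3 - <<'E'
from h import *
from workcell import manip
import cv2
st(manip)
cv2.imwrite('pics/f1.png',np.vstack([cv2.resize(manip.camera('scene')[170:310,180:450],None,fx=2,fy=2),cv2.resize(manip.camera('wrist')[:,50:590],(540,300))]))
E
```

```text
t 11.025 clamp mm -9.7 -0.3 241.0 F u,n,z [0.6, 0.6, 0.7] grip -0.0
```

View pics/f1.png

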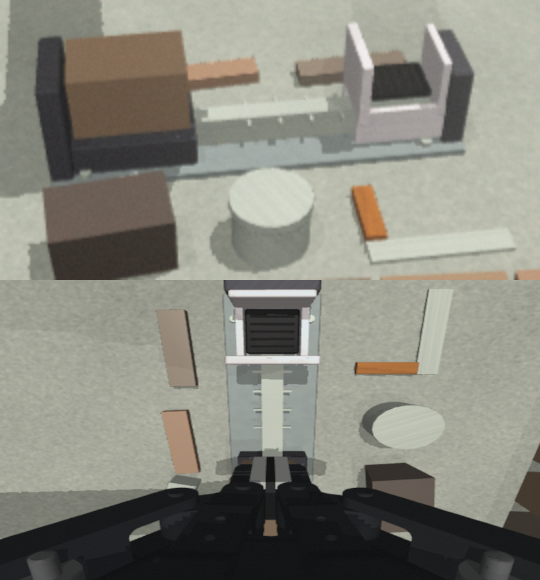

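The jaw sits against the stop: thumb plate at (435,60) in the scene crop, and no gap at (272,292) in the wrist view. The pad is up, and the brick and the other things look unmoved. I'll hand it in.

```bash
python3 -c "
from workcell import manip
print(manip.hand_in())"
```

```text
the job is handed in; nothing more can be done
None
```

The clamp is open and the job is handed in, at about 11 s of the 32 s allowed. With the gripper shut, I pressed the release pad down about 10.5 mm. Keeping it down, I pushed the jaw back to the end stop, then lifted straight up and moved clear.

**Jaw home:**
- The fingertip stopped dead at clamp x of about 121 mm, the position I had worked out for home. The push force rose from 5 to 12.5 N with no further movement.
- The top camera, read while the pad was still down, put the jaw plate at 65.5 mm, against 65 mm for home.
- The final pictures show no gap between the jaw and the stop.

**Pad and surroundings:** In the final pictures the pad looks up again, and the brick and the other things look unmoved. I judged all of this by eye and did not measure it. The arm is clear of everything and the wrist force is about zero.

**Where things disagreed:**
- The first estimates of the jaw's start position differed by about 3 mm between the top and wrist cameras.
- For part of the stroke the jaw was carried mainly by friction on the pad. The fingertip slid about 8 mm along the pad at the end before it bore on the thumb plate.

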